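# Hold the dispenser gate open with its pull pin

## Task

The dry-goods dispenser is empty and I want to brush out its outlet. Take the orange-handled pull pin out of its wooden stand, put it down through the eye of the spring-return gate so that more than half of its steel shaft has gone through, and with the pin draw the gate out until its red pointer stands within the width of the green clip on the scale rail. Finish holding it there: keep hold of the pin and let only the pin, not the fingers, hold the gate; leave the four small things round about where they are.

Things in the scene. Friction and masses are not known exactly. Their poses are not given: they have to be found in the camera images.
- dispenser: Fixed countertop dispenser: white housing 96 x 116 mm, round clear hopper, grey lid, 230 mm high. Origin on the worktop under the hopper's middle, z up. The gate pulls out along its -x; there, beyond x = -50 mm, all is at most 75 mm high. Aluminium scale rail (10 mm wide, top z = 67 mm) along x at y = -46 mm, from the housing to x = -261 mm, on a 26 mm foot at its far end.
- gate (a joint): How far the flat steel gate bar is pulled out of the dispenser, along the dispenser's -x, in m: 0 shut, stop at 0.085. A spring always draws it shut: about 4 N at 0, 0.8 N more for each 10 mm (about 9 N at 60 mm).
- eye (a point): Centre of the vertical 14 mm through hole near the gate's end, level with its upper face, 75 mm above the worktop. Plate 36 x 36 x 8 mm, bare worktop below. With the gate shut it is at x = -155 mm, y = 0 of the dispenser; it moves with the gate; axes as the dispenser's. A red pointer 4 mm wide sticks out of the plate to -y, in line with the hole's centre.
- clip: The mark: green clip fixed on the scale rail, 10 mm wide along the dispenser's x, 18 mm across, 13 mm high, top 71 mm above the worktop. Origin under its middle; axes as the dispenser's. It is 30 to 60 mm farther out (-x) than the eye of the shut gate. The gate is at the mark when eye and clip have the same x in the dispenser's frame, within 5 mm.
- stand: Beech block 60 x 60 mm, 64 mm high, fixed to the worktop, with a vertical 12 mm hole through its middle, in which the pin stands. Origin at the centre of its underside.
- pin: Loose pull pin, 105 mm long, about 0.08 kg, upright in the stand at first, its collar on the block's top (tip 4 mm above the worktop). Origin at its lower tip, z up along it. Steel shaft 8 mm thick up to z = 60 mm, lowest 6 mm tapered; collar 20 mm across, z = 60 to 65; flat orange handle z = 65 to 105 mm, 12 mm thick along y, 26 mm wide along x: grasp across the 12 mm.
- label_roll: Bystander: roll of brown paper labels, 62 mm across, 24 mm high; origin under its centre. Leave alone.
- pinch_bowl: Bystander: small white bowl, 68 mm across, 28 mm high; origin under its centre. Leave alone.
- ramekin: Bystander: white ramekin, 103 mm across, 52 mm high; origin under its centre. Leave alone.
- spice_jar: Bystander: square spice jar with black lid, 46 x 46 mm, 97 mm high; origin under its centre. Leave alone.

How it is judged:
By the outcome, as a careful person would: the job done as asked, in the order asked, and still so for the second after the job is handed in, while the arm keeps its last pose, push and grip.
It also fails if it takes over 43 s, if anything falls off the work surface, if the arm or the gripper's body presses on something with over 40 N, if the wrist force passes 120 N, or if a joint passes its speed limit or range.

## Robot

A 6-joint arm with a two-finger parallel gripper is mounted at the origin on a cart in front of the work surface, level with it; the furniture and walls round the work are solid. World frame = base frame: x ahead of the robot, y to its left, z up, the work surface at z = 0. Lengths are in mm, angles in rad, forces in N, time in s.
With the tool pointing down it reaches from about 300 to 950 mm from the base axis. Payload 3.1 kg.
Tool frame: the origin (TCP) lies at the very end of the fingers, on their centre line; the grasp point (between the pads) lies ctrl.hold_point_z behind it (ctrl.hold_point_z is the distance from the TCP to the grasp point, in mm); x points along the fingers, z is the direction in which the jaws open and shut, and the axes are right-handed (so a half turn about x gives the same grasp; the last joint's range is limited). The gripper opens to 85 mm and grips with 20 to 120 N. Pads are 22 mm wide; open, the fingers measure 114 mm over their backs; the gripper's body (76 mm by 85 mm) begins 54 mm behind the grasp point. The pads swing forward as they close: fully open they stand 13 mm farther back than shut.
Start: joints at [1.219, 0.308, 1.634, -0, 1.2, -0.07], TCP at [173.829, 600.346, 231.272] pointing down, gripper open.
Joint ranges: [-3.06, 3.06], [-0.79, 1.96], [0.05, 2.63], [-1.19, 4.34], [0.05, 2.64], [-2.94, 2.94]. Speed limits (rad/s): [2.79, 2.79, 3.14, 3.14, 3.14, 3.14].

## Interface

Orientations are given as a unit quaternion [w, x, y, z].
In Python, from workcell import ctrl gives the robot as it stands.
- The arm moves only by the tool play_rows, never from a script. Its argument "motion" is a list of rows, each a list of 3 entries, a list of its own where there are three numbers: the gripper's target within -1 to 1 (fully open at 1, half-way at 0, shut at -1), then the shift along the tool's x, y, z in m, then the turn, a rotation vector about the tool's x, y, z in rad. In form: [[hand, [x, y, z], [wx, wy, wz]], ...]. A call has 1 to 5 rows; each row shifts and turns the pose as measured when the row begins, along the tool's axes as they then stand; what a row does not reach is not made up. A row lasts 1/10 s, in which the tool goes at most 50 mm and 8.59 degrees, less where a joint would pass 70% of its speed; a pose out of reach is approached as far as the arm can. A call with a gripper value outside its range is refused whole. The fingers move at their own pace and stop on an object; "newtons" is the grip in N (left out, the last holds). Time passes only in rows, so rows that do not move let the fingers close. It gives the time, the measured TCP pose, the force and the opening at its end, in the units of the state.
- ctrl.get_obs(): the state, without advancing time (a new reading comes with each control period).
- ctrl.capture(name): name is "scene" or "top" or "wrist"; returns the picture (384x512x3 uint8, blue, green, red); there is no depth.
- ctrl.camera_model(name): a dict with "fx", "fy", "cx", "cy" (pixels), "R" (3x3) and "t" (3): a world point X has camera coordinates R X + t; the wrist camera has in their place "T_tool_cam" (4x4, takes a point from camera to tool coordinates, whose origin is the TCP and whose axes are the tool frame's). Camera axes: x right, y down, z forward; pixel columns grow to the right and rows downward; lengths in mm; the calibration is good to about 2 mm. A picture is of the moment at which its call begins: read the wrist's pose just before it. camera_model takes no time and is no camera call.
- ctrl.job_done(): hands the job in, once; it reports no verdict.
Trained networks look in the newest picture that a camera, given by its name, has taken for a name from the list of things; names that differ only in an ending like _2 or _b are one class to them, and where a whole thing is asked for, a point or a joint stands for the part that bears it (a point fixed in the world has none). Each returns a list of dicts, best first, with "conf" (0 to 1); they miss things now and then, are a little off and sometimes report something else, mostly with a low value. They report only what shows in the picture. A call takes as long as a camera call.
- ctrl.find_in(camera, name): "rect" ([centre column, centre row, width, height] as shares, 0 to 1, of the picture: columns of its width, rows of its height, round what is visible of it).
- ctrl.landmark_of(camera, name): "xy" ([column, row] as shares, 0 to 1, of the picture: columns of its width, rows of its height: a listed point, or the origin of a listed thing).
The state is a dict: "time_s": time; "q": joint angles; "qvel": joint speeds; "joint_efforts": joint torques, N m; "tcp_pos": TCP position; "ee_rot": TCP orientation; "contact_force": force on the tool from outside, world axes, zero at the start; "moment": the same for the moment, N m; "opening": finger opening in mm.
Only numpy, scipy, OpenCV 4.12 (cv2) and the standard library are available. Lean on these libraries where they do the work, as an engineer would, in place of code of your own. Each camera call takes 0.05 s, during which the arm holds its last target. There are 200 camera calls.

## Working session

There is one attempt and no reset: what is moved stays moved. The work goes in short steps, Python scripts to look and compute and a tool call to move; the robot and the scene stay as the last step left them, time stands still between calls to the robot, and variables do not carry over. Pictures are saved under pics/ and viewed, about 8 in all and at most 12, crops included, and the job is handed in when it is done.

Besides the shell and the picture viewer there is one more tool, called after "Call:" in YAML: its name, and indented under it one key for each argument. play_rows: Moves the arm, as the interface text tells. Its arguments: {"type":"object","properties":{"motion":{"type":"array"},"newtons":{"type":"number"}},"required":["motion"]}

```bash
mkdir -p pics; ls
python3 - <<'E'
from workcell import ctrl
import cv2, numpy as np
print(ctrl.get_obs(), ctrl.hold_point_z)
ims=[]
for c in ["scene","top"]:
    im=ctrl.capture(c); cv2.imwrite(f"pics/{c}0.png",im); ims.append(im)
    m=ctrl.camera_model(c); print(c,{k:np.round(v,4).tolist() for k,v in m.items()})
    for n in ["dispenser","eye","clip","stand","pin","label_roll","pinch_bowl","ramekin","spice_jar"]:
        L=ctrl.landmark_of(c,n)[:2]; F=ctrl.find_in(c,n)[:1]
        print(n,[(np.round(np.array(l["xy"])*[512,384],1).tolist(),round(l["conf"],2)) for l in L],[(np.round(np.array(l["rect"])*[512,384,512,384],1).tolist(),round(l["conf"],2)) for l in F])
cv2.imwrite("pics/a.png",cv2.resize(ims[0],(800,600)));cv2.imwrite("pics/b.png",cv2.resize(ims[1],(800,600)))
E
```

```text
pics
{'time_s': 0.0, 'q': array([ 1.21927394e+00,  3.09004231e-01,  1.63521227e+00,  1.72075955e-07,
        1.19969662e+00, -6.96619891e-02]), 'qvel': array([-0.00129995, -0.00126679,  0.00065808, -0.0004961 ,  0.00119208,
        0.00146639]), 'joint_efforts': array([ 1.54810445e-03, -4.15252984e+01, -2.76667356e+01,  1.58326729e-04,
        1.03018375e-02,  3.73457553e-06]), 'tcp_pos': array([173.55501697, 599.55161159, 230.03531177]), 'ee_rot': array([ 0.56458599, -0.42525649,  0.56596319,  0.42436452]), 'contact_force': array([-0.76251636,  0.59057487,  1.35265819]), 'moment': array([ 0.01935792, -0.03309133,  0.03851831]), 'opening': 85.37952775689722} 18.700000000000003
scene {'fx': 440.7896, 'fy': 440.7896, 'cx': 259.2787, 'cy': 188.8311, 'R': [[0.9356, -0.3527, -0.0139], [-0.3102, -0.8027, -0.5093], [0.1685, 0.4809, -0.8605]], 't': [-419.1148, 255.4741, 1292.4942]}
dispenser [] [([301.6, 226.4, 99.4, 47.8], 0.87)]
eye [([289.9, 214.7], 0.82), ([205.3, 170.9], 0.49)] [([298.2, 225.6, 28.1, 31.7], 0.81)]
clip [([264.9, 214.6], 0.53)] []
stand [([244.3, 144.5], 0.86), ([287.5, 
[... 633 characters left out ...]
1283.1267]}
dispenser [([347.9, 150.2], 0.75)] [([327.5, 153.7, 111.7, 93.6], 0.93)]
eye [([304.4, 161.6], 0.98)] [([318.5, 156.5, 48.8, 26.4], 0.89)]
clip [([204.1, 229.1], 0.6), ([294.5, 186.5], 0.52)] [([142.9, 230.4, 26.2, 22.6], 0.48)]
stand [([182.8, 175.1], 0.96)] [([181.8, 173.3, 27.3, 28.3], 0.85)]
pin [([348.5, 151.8], 0.63), ([183.6, 173.0], 0.47)] [([316.7, 161.2, 44.0, 28.3], 0.48)]
label_roll [([200.5, 228.9], 0.81)] [([201.2, 227.8, 21.8, 22.1], 0.55)]
pinch_bowl [([330.9, 218.7], 0.67), ([182.0, 171.3], 0.16)] []
ramekin [([383.0, 210.4], 0.61)] [([385.6, 211.9, 35.7, 42.4], 0.95)]
spice_jar [([146.3, 229.3], 0.62), ([199.6, 229.1], 0.21)] [([143.3, 227.9, 20.6, 24.8], 0.74)]
```

View pics/a.png

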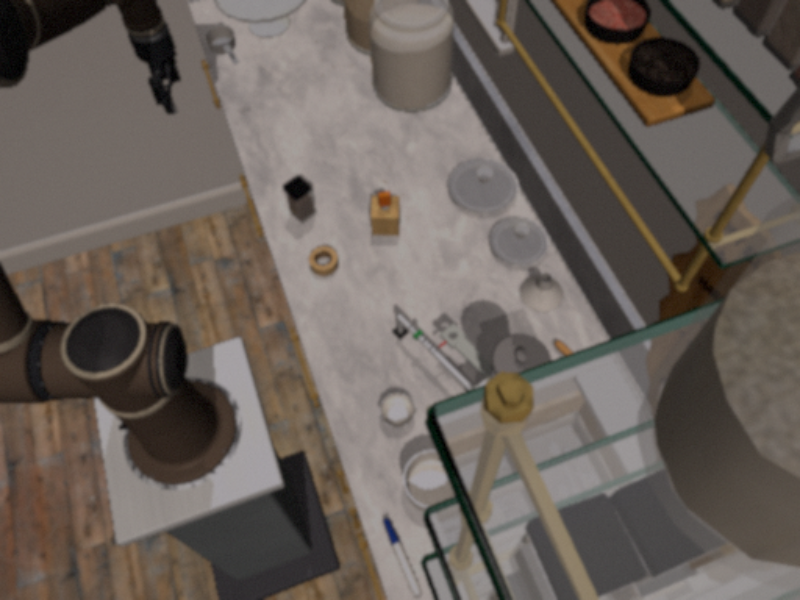

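View pics/b.png

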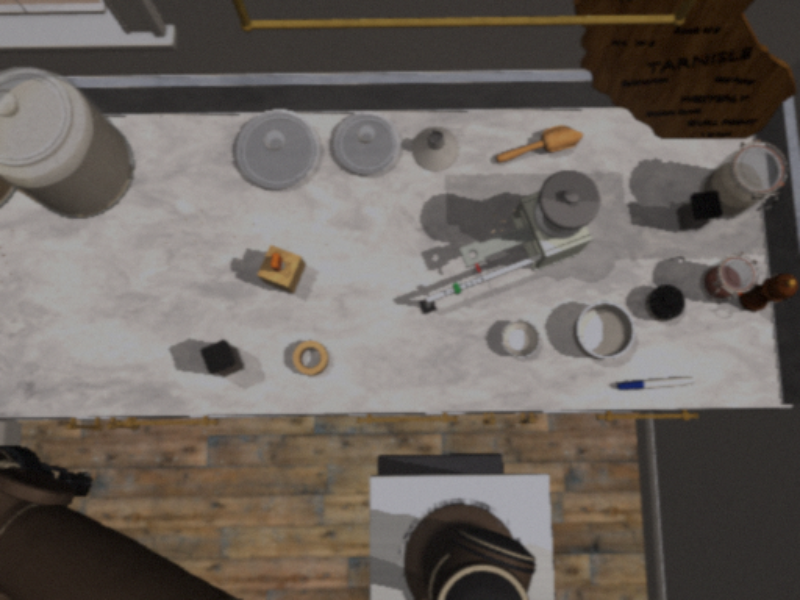

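The scene view shows the stand with the pin at about (385,215) of 800x600, the gate plate at (450,325) and the clip at (418,335). In the top view the stand is at (281,268), the eye at (473,254), the red pointer at (478,268) and the clip at (457,287).

```bash
cat > h.py <<'E'
import numpy as np, cv2
from scipy.spatial.transform import Rotation as Ro
from workcell import ctrl
def pose():
    o=ctrl.get_obs(); q=o["ee_rot"]; return o["tcp_pos"], Ro.from_quat([q[1],q[2],q[3],q[0]]).as_matrix()
def ray(c,uv,P=None):
    m=ctrl.camera_model(c); d=np.array([(uv[0]-m["cx"])/m["fx"],(uv[1]-m["cy"])/m["fy"],1])
    if c=="wrist":
        p,R=P or pose(); T=np.array(m["T_tool_cam"]); return R@T[:3,3]+p, R@T[:3,:3]@d
    R=np.array(m["R"]); return -R.T@np.array(m["t"]), R.T@d
def at(c,uv,z,P=None):
    o,d=ray(c,uv,P); return o+d*(z-o[2])/d[2]
def proj(c,X,P=None):
    m=ctrl.camera_model(c); X=np.asarray(X,float)
    if c=="wrist":
        p,R=P or pose(); T=np.array(m["T_tool_cam"]); x=T[:3,:3].T@(R.T@(X-p)-T[:3,3])
    else: x=np.array(m["R"])@X+np.array(m["t"])
    return np.array([m["fx"]*x[0]/x[2]+m["cx"],m["fy"]*x[1]/x[2]+m["cy"]])
E
python3 - <<'E'
from h import *
s=.64
def pr(n,*a): print(n,np.round(at(*a),1))
pr("stand top cam","top",(182.8,175.1),0); pr("stand scene","scene",(244.3,144.5),0)
pr("eye top","top",(304.4,161.6),75); pr("eye scene","scene",(289.9,214.7),75)
pr("clip top","top",(457*s,287*s),71); pr("clip scene","scene",(418*s,335*s),71)
pr("disp top","top",(347.9,150.2),0)
pr("lid","top",(570*s,199*s),230)
pr("rail end","top",(425*s,305*s),67); pr("rail start","top",(530*s,265*s),67)
pr("handle top","top",(276*s,257*s),109)
for n,uv in dict(roll=(200.5,228.9),bowl=(330.9,218.7),ram=(383,210.4),jar=(146.3,229.3)).items(): pr(n,"top",uv,0)
p,R=pose(); print(np.round(R,3))
m=ctrl.camera_model("wrist"); print(m)
im=cv2.imread("pics/top0.png")
a=cv2.resize(im[140:220,150:230],(400,400),interpolation=2);b=cv2.resize(im[140:220,260:340],(400,400),interpolation=2)
cv2.imwrite("pics/c.png",np.hstack([a,b]))
E
```

```text
stand top cam [517.9 310.6   0. ]
stand scene [510.3 312.6   0. ]
eye top [534.3 -36.9  75. ]
eye scene [534.1 -31.   75. ]
clip top [473.4  -2.7  71. ]
clip scene [473.5  -4.4  71. ]
disp top [ 586.1 -173.     0. ]
lid [ 579.4 -172.4  230. ]
rail end [442.8  54.   67. ]
rail start [ 512.2 -133.3   67. ]
handle top [522.4 309.6 109. ]
roll [360.1 257.6   0. ]
bowl [ 384.4 -114.9    0. ]
ram [ 406.3 -265.1    0. ]
jar [361. 412.   0.]
[[ 0.    -0.961  0.278]
 [ 0.     0.278  0.961]
 [-1.    -0.     0.   ]]
{'fx': 308.3088663283709, 'fy': 308.3088663283709, 'cx': 255.80145341556369, 'cy': 191.36135303928583, 'T_tool_cam': array([[ 5.15980791e-04, -2.97331324e-01,  9.54774223e-01,
        -1.41730561e+02],
       [ 1.56910518e-04, -9.54774315e-01, -2.97331437e-01,
         7.56853724e+01],
       [ 9.99999855e-01,  3.03231428e-04, -4.45990794e-04,
         9.60177370e-01],
       [ 0.00000000e+00,  0.00000000e+00,  0.00000000e+00,
         1.00000000e+00]])}
```

View pics/c.png

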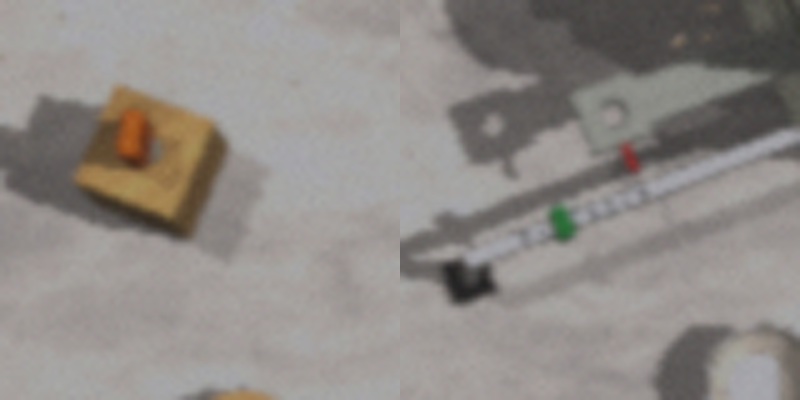

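The crop shows the pin handle at about crop (135,137) and the block corners at (115,88), (222,122) and (187,235). The eye is at crop (613,113), the red pointer at (629,158) and the clip at (562,222). The measured clip offset from the eye is about 51 mm out and 46 mm to -y, which agrees with the spec. I'll move over the stand now.

Call:
play_rows:
  motion:
    - [1,[0,-0.041,-0.0185],[0,0,0]]
    - [1,[0,-0.041,-0.0185],[0,0,0]]
    - [1,[0,-0.041,-0.0185],[0,0,0]]
    - [1,[0,-0.041,-0.0185],[0,0,0]]
    - [1,[0,-0.041,-0.0185],[0,0,0]]

```text
time_s: 2.4
tcp_pos: [345.9, 455.5, 231.4]
ee_rot: [0.564, -0.427, 0.562, 0.429]
contact_force: [1.0, 0.7, -1.3]
opening: 85.3
```

Call:
play_rows:
  motion:
    - [1,[0,-0.041,-0.0185],[0,0,0]]
    - [1,[0,-0.041,-0.0185],[0,0,0]]
    - [1,[0,-0.041,-0.0185],[0,0,0]]
    - [1,[0,-0.041,-0.0185],[0,0,0]]
    - [1,[0,0,0],[0,0,0]]

```text
time_s: 2.9
tcp_pos: [493.8, 331.7, 232.4]
ee_rot: [0.566, -0.426, 0.561, 0.427]
contact_force: [0.4, 0.5, -0.8]
opening: 85.4
```

Run:
```python
from h import *
P=pose(); print(P[0],np.round(P[1],3))
im=ctrl.capture("wrist"); cv2.imwrite("pics/w1.png",cv2.resize(im,(800,600)))
for n in ["stand","pin"]:
    for l in ctrl.landmark_of("wrist",n)[:2]:
        uv=np.array(l["xy"])*[512,384]; print(n,uv,l["conf"],at("wrist",uv,0 if n=="stand" else 4,P))
print(proj("wrist",[518,311,64],P),proj("wrist",[518,311,109],P))
```

```text
[493.75103192 331.67352154 232.37074717] [[ 0.005 -0.962  0.272]
 [ 0.005  0.272  0.962]
 [-1.    -0.004  0.007]]
stand [248.8832 181.0176] 0.67 [519.02077276 317.91565769   0.        ]
pin [249.6    184.0896] 0.91 [522.03410541 318.03820739   4.        ]
[241.43285508 198.05881344] [239.56356301 213.75947826]
```

View pics/w1.png

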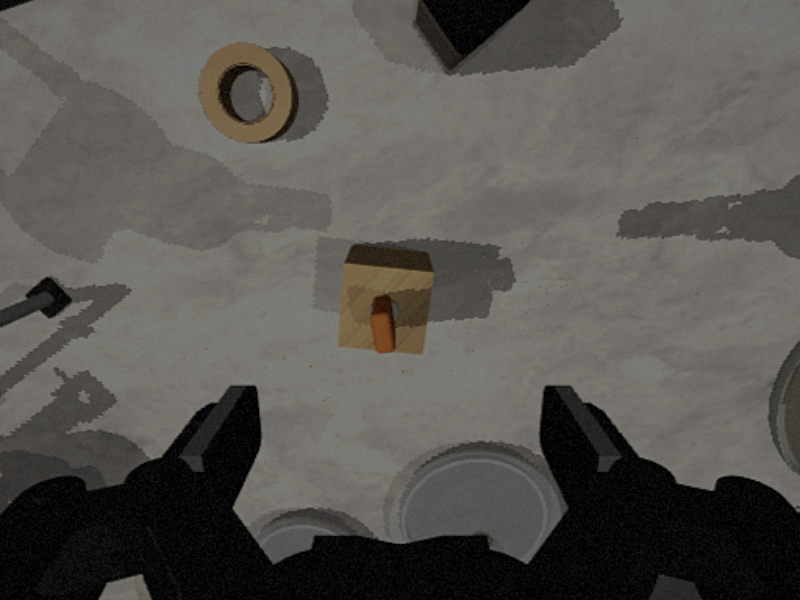

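The wrist view shows the block's top corners at about (348,263), (433,271), (423,353) and (340,346). The handle's top face runs from (381,312) to (386,352). Its long side is nearly along tool y, so the jaws already line up with the 12 mm side.

Run:
```python
from h import *
P=pose()
s=.64
im=cv2.imread("pics/w1.png")
hsv=cv2.cvtColor(im,cv2.COLOR_BGR2HSV)
c=[at("wrist",(u*s,v*s),64,P) for u,v in [(345,263),(433,271),(423,353),(340,346)]]
C=np.array(c); print(np.round(C,1),C.mean(0)); print(np.linalg.norm(np.roll(C,-1,0)-C,axis=1))
m=((hsv[...,0]<13)&(hsv[...,1]>150)&(hsv[...,2]>100)).astype(np.uint8); m[:290]=0;m[365:]=0
n,l,st,ce=cv2.connectedComponentsWithStats(m); 
for k in range(1,n):
  if st[k,4]>50:
    print(st[k],ce[k]); pts=np.argwhere(l==k)[:,::-1].astype(np.float32)
    r=cv2.boxPoints(cv2.minAreaRect(pts)); print(r)
    W=np.array([at("wrist",q*s,109,P) for q in r]);print(np.round(W,1),W.mean(0), np.round(W@P[1][:,1:],1))
cv2.imwrite("pics/cr.png",cv2.resize(im[240:370,320:450],(600,600),interpolation=2))
```

```text
[[476.1 303.7  64. ]
 [496.9 358.1  64. ]
 [552.  336.8  64. ]
 [531.4 282.7  64. ]] [514.0830551  320.29160087  64.        ]
[58.24207856 59.1127606  57.91383463 59.15292401]
[371 314  21  39 155] [384.27096774 331.26451613]
[[369.96155 315.8077 ]
 [386.11542 312.57693]
 [393.57697 349.8846 ]
 [377.4231  353.1154 ]]
[[501.3 315.7 109. ]
 [501.9 325.3 109. ]
 [525.6 323.1 109. ]
 [525.  313.3 109. ]] [513.46264479 319.37951318 109.        ] [[-398.6  439. ]
 [-396.6  448.4]
 [-420.1  452.6]
 [-422.1  443. ]]
```

View pics/cr.png

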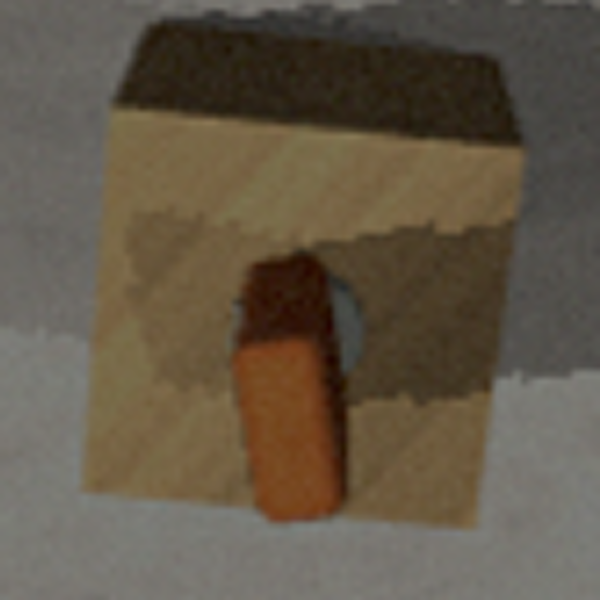

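The handle's long axis has a yaw of about -5.5°, and its top centre is near (514,319.5). I'll turn the tool by about -0.18 rad, centre it, go down to z≈150 and check again.

Call:
play_rows:
  motion:
    - [1,[0.025,-0.0115,-0.003],[-0.09,0,0]]
    - [1,[0.03,-0.011,-0.004],[-0.09,0,0]]
    - [0.5,[0.028,0,0],[0,0,0]]
    - [0.3,[0,0,0],[0,0,0]]
    - [0.3,[0,0,0],[0,0,0]]

```text
time_s: 3.55
tcp_pos: [505.6, 331.6, 149.3]
ee_rot: [0.521, -0.479, 0.514, 0.484]
contact_force: [1.0, -0.2, 0.2]
opening: 55.8
```

Run:
```python
from h import *
P=pose(); print(P[0],np.round(P[1],3))
im=ctrl.capture("wrist"); cv2.imwrite("pics/w2.png",cv2.resize(im,(800,600)))
hsv=cv2.cvtColor(im,cv2.COLOR_BGR2HSV)
m=((hsv[...,0]<13)&(hsv[...,1]>150)&(hsv[...,2]>100)).astype(np.uint8)
n,l,st,ce=cv2.connectedComponentsWithStats(m); k=1+np.argmax(st[1:,4])
pts=np.argwhere(l==k)[:,::-1].astype(np.float32)
r=cv2.boxPoints(cv2.minAreaRect(pts)); print(st[k],r)
W=np.array([at("wrist",q,109,P) for q in r]);print(np.round(W,1),W.mean(0), (W.mean(0)-P[0])@P[1])
```

```text
[505.55850451 331.62990437 149.27793479] [[ 0.003 -0.997  0.072]
 [ 0.011  0.072  0.997]
 [-1.    -0.002  0.011]]
[222 234  17  23  82] [[221.5708  255.43808]
 [223.06638 233.00446]
 [238.13275 234.00888]
 [236.63718 256.4425 ]]
[[529.5 308.5 109. ]
 [513.4 311.1 109. ]
 [514.9 320.8 109. ]
 [531.  318.3 109. ]] [522.17636916 314.67080605 109.        ] [ 40.13660243 -17.7134644  -16.1667188 ]
```

View pics/w2.png

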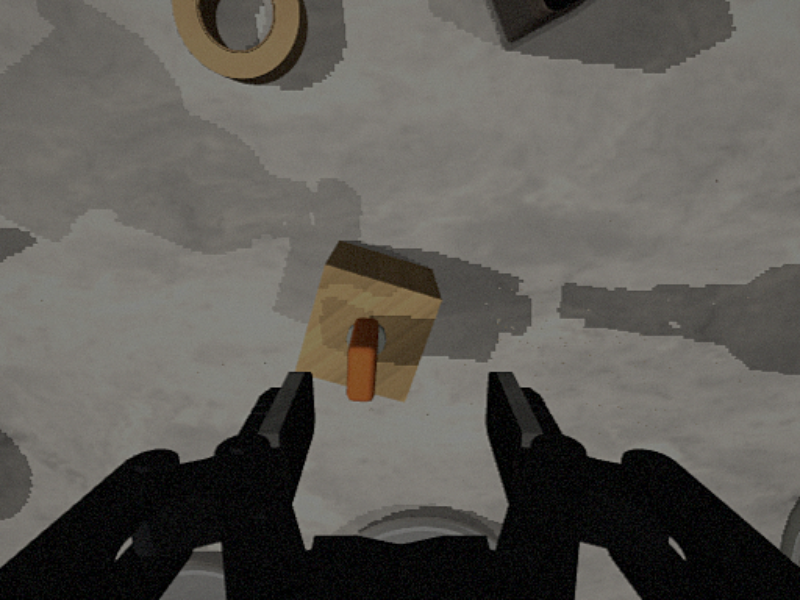

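The fingers straddle the handle, off to the right. The handle's top face spans about (347–377, 345–401) and the stand corners are at (328,265), (441,299), (405,401) and (298,373). I'll work out the centre from these.

Run:
```python
from h import *
P=pose(); s=.64
C=np.array([at("wrist",(u*s,v*s),64,P) for u,v in [(328,265),(441,299),(405,401),(298,373)]]); print(C.mean(0),np.linalg.norm(np.roll(C,-1,0)-C,axis=1))
H=np.array([at("wrist",(u*s,v*s),109,P) for u,v in [(350,345),(378,345),(375,401),(347,401)]]); print(H,H.mean(0),np.linalg.norm(np.roll(H,-1,0)-H,axis=1))
t=(C.mean(0)+H.mean(0))/2; print((t-P[0])@P[1])
```

```text
[518.99389604 316.13904795  64.        ] [57.59969279 59.06563227 57.77994409 59.93588373]
[[504.37931436 312.45873801 109.        ]
 [505.25332143 323.81422766 109.        ]
 [530.6466317  320.35744772 109.        ]
 [529.72116019 308.56373308 109.        ]] [517.50010692 316.29853662 109.        ] [11.38907518 25.62751518 11.82997052 25.63942693]
[ 62.45004576 -14.17832763 -14.93296991]
```

Call:
play_rows:
  motion:
    - [0.3,[0,-0.007,-0.008],[0.04,0,0]]
    - [0.3,[0,-0.007,-0.007],[0.025,0,0]]
    - [0.3,[0,0,0],[0,0,0]]

```text
time_s: 3.9
tcp_pos: [519.8, 316.5, 153.4]
ee_rot: [0.539, -0.462, 0.528, 0.465]
contact_force: [-0.8, -0.1, 0.6]
opening: 55.7
```

Call:
play_rows:
  motion:
    - [0.3,[0.03,0,0],[0,0,0]]
    - [0.3,[0.03,0.001,0],[0,0,0]]
    - [0.3,[0.02,0.001,0],[0,0,0]]
    - [0.3,[0,0,0],[0,0,0]]

```text
time_s: 4.3
tcp_pos: [524.8, 318.7, 77.7]
ee_rot: [0.545, -0.462, 0.525, 0.463]
contact_force: [-0.5, 1.0, 0.4]
opening: 55.6
```

Run:
```python
from h import *
P=pose(); print(P[0],np.round(P[1],3))
t=np.array([518,316.2,73]); print((t-P[0])@P[1])
im=ctrl.capture("wrist"); cv2.imwrite("pics/w3.png",cv2.resize(im,(800,600)))
```

```text
[524.84990867 318.65547884  77.65615768] [[ 0.02  -0.989  0.144]
 [ 0.02   0.145  0.989]
 [-1.    -0.017  0.022]]
[ 4.47137866  6.49862468 -3.52208454]
```

View pics/w3.png

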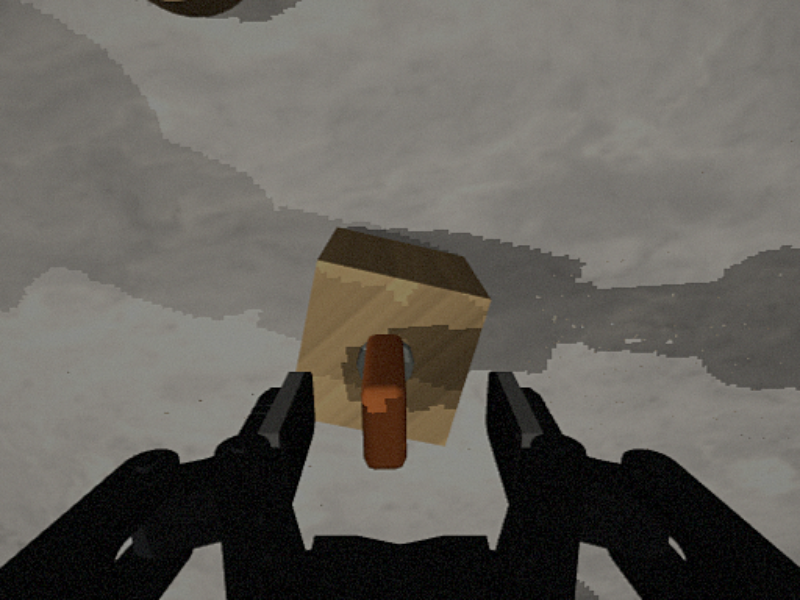

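The handle is between the open fingers, with its top face at about columns 362–406 against a finger midline of 400, which is 4 mm off and agrees with the numbers. I'll correct the offset and the slight tilt, then close.

Call:
play_rows:
  motion:
    - [0.3,[0.0025,0.0065,-0.004],[0,0.022,0.017]]
    - [0.3,[0.001,0,0],[0,0,0]]
    - [0.3,[0,0,0],[0,0,0]]

```text
time_s: 4.65
tcp_pos: [521.7, 317.1, 79.6]
ee_rot: [0.538, -0.463, 0.533, 0.462]
contact_force: [0.3, 0.1, 0.2]
opening: 55.5
```

Run:
```python
from h import *
P=pose(); print(P[0],np.round(P[1],3))
t=np.array([518,316.2,73]); print((t-P[0])@P[1]); d=P[1].T@[0,0,-1]; print(-d[2],d[1])
```

```text
[521.71626441 317.14126943  79.6460586 ] [[ 0.007 -0.989  0.145]
 [ 0.003  0.145  0.989]
 [-1.    -0.006  0.004]]
[ 6.61795215  3.58062958 -1.49950173]
0.004225589653846229 0.006131226865607686
```

Call:
play_rows:
  motion:
    - [0.3,[0.008,0.005,-0.002],[0,0.004,0.006]]
    - [0.3,[0.001,0.001,0],[0,0,0]]
    - [-0.3,[0,0,0],[0,0,0]]
    - [-1,[0,0,0],[0,0,0]]
    - [-1,[0,0,0],[0,0,0]]
  newtons: 60

```text
time_s: 5.15
tcp_pos: [516.1, 316.7, 71.9]
ee_rot: [0.536, -0.463, 0.534, 0.462]
contact_force: [-1.0, -1.6, -0.0]
opening: 12.1
```

Call:
play_rows:
  motion:
    - [-1,[0,0,0],[0,0,0]]
    - [-1,[0,0,0],[0,0,0]]
    - [-1,[0,0,0],[0,0,0]]
  newtons: 90

```text
time_s: 5.45
tcp_pos: [516.3, 316.8, 72.1]
ee_rot: [0.536, -0.463, 0.534, 0.462]
contact_force: [0.2, 0.6, 0.3]
opening: 11.3
```

Run:
```python
from h import *
P=pose(); o=ctrl.get_obs(); print(P[0],np.round(P[1],3),o["opening"],o["contact_force"],o["moment"])
```

```text
[516.27030896 316.8260551   72.13560407] [[ 0.003 -0.989  0.145]
 [ 0.002  0.145  0.989]
 [-1.    -0.003  0.002]] 11.3326151378836 [0.21326235 0.58147647 0.26393923] [0.05275921 0.05537454 0.00427193]
```

Gripped at 11.3 mm. Now I'll lift straight up.

Call:
play_rows:
  motion:
    - [-1,[-0.02,0,0],[0,0,0]]
    - [-1,[-0.03,0,0],[0,0,0]]
    - [-1,[-0.03,0,0],[0,0,0]]
    - [-1,[-0.02,0,0],[0,0,0]]
    - [-1,[0,0,0],[0,0,0]]

```text
time_s: 5.95
tcp_pos: [516.2, 315.9, 172.4]
ee_rot: [0.536, -0.463, 0.534, 0.462]
contact_force: [1.0, 0.3, -0.9]
opening: 11.1
```

Run:
```python
from h import *
P=pose(); o=ctrl.get_obs(); print(P[0],np.round(P[1],3),o["opening"],o["contact_force"])
e=np.array([534,-35,165]); t=e+np.array([-.345,.939,0])*60
print(t,(t-P[0])@P[1])
```

```text
[516.24313913 315.87688028 172.38341108] [[ 0.003 -0.989  0.145]
 [ 0.     0.145  0.989]
 [-1.    -0.003  0.001]] 11.125123589075995 [ 0.98660747  0.31411996 -0.9126287 ]
[513.3   21.34 165.  ] [   7.31445364  -39.7533291  -291.8583942 ]
```

Call:
play_rows:
  motion:
    - [-1,[0,-0.007,-0.048],[0,0,0]]
    - [-1,[0,-0.007,-0.048],[0,0,0]]
    - [-1,[0,-0.007,-0.048],[0,0,0]]
    - [-1,[0,-0.007,-0.048],[0,0,0]]
    - [-1,[0,-0.007,-0.048],[0,0,0]]

```text
time_s: 6.45
tcp_pos: [514.6, 72.6, 166.9]
ee_rot: [0.533, -0.465, 0.531, 0.466]
contact_force: [1.6, -0.5, -1.1]
opening: 11.0
```

Call:
play_rows:
  motion:
    - [-1,[0,0,-0.01],[-0.125,0,0]]
    - [-1,[0,0,0],[-0.125,0,0]]
    - [-1,[0,0,0],[-0.125,0,0]]
    - [-1,[0,0,0],[-0.12,0,0]]
    - [-1,[0,0,0],[0,0,0]]

```text
time_s: 6.95
tcp_pos: [507.0, 53.6, 158.5]
ee_rot: [0.397, -0.58, 0.402, 0.587]
contact_force: [0.1, 0.6, -0.8]
opening: 10.7
```

Run:
```python
from h import *
P=pose(); o=ctrl.get_obs(); print(P[0],np.round(P[1],3),o["opening"],o["contact_force"])
im=ctrl.capture("wrist"); cv2.imwrite("pics/w4.png",cv2.resize(im,(800,600)))
for n,z in [("eye",75),("clip",71)]:
    for l in ctrl.landmark_of("wrist",n)[:2]:
        uv=np.array(l["xy"])*[512,384]; print(n,uv/.64,l["conf"],at("wrist",uv,z if n=="eye" else 0,P))
print(proj("wrist",[534,-35,75],P)/.64, proj("wrist",P[0]+P[1]@[69,0,0],P)/.64)
```

```text
[507.03045479  53.60648609 158.47490115] [[-0.012 -0.933 -0.361]
 [ 0.    -0.361  0.933]
 [-1.     0.011  0.004]] 10.705189493592586 [ 0.13279773  0.55080415 -0.80348787]
eye [225.28 299.82] 0.93 [532.17671269 -27.22254877  75.        ]
clip [320.8  199.86] 0.53 [480.05649461  -7.48430453   0.        ]
[208.8239024  297.67426146] [398.61914194 318.75593921]
```

View pics/w4.png

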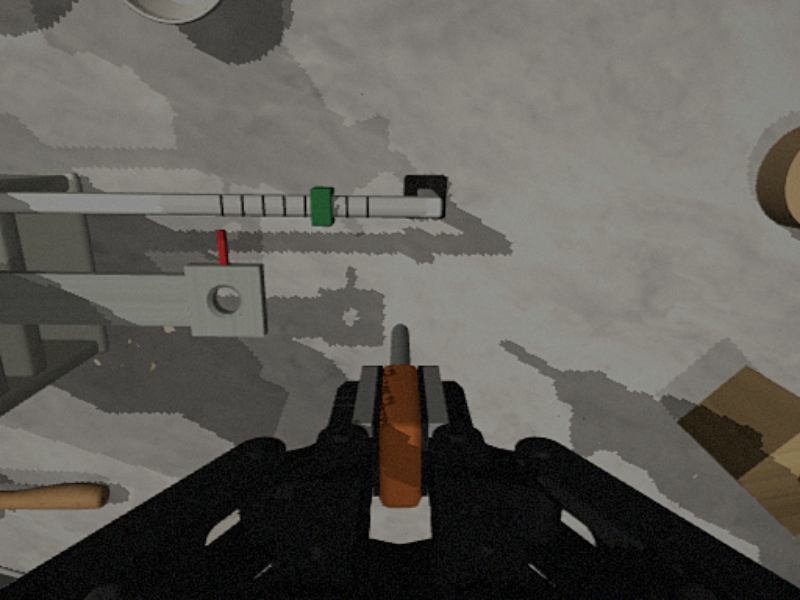

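The view is clear (picture 8). The hole centre is at about (225,299), the plate's top face spans cols 188–263, the red pointer is at (223,247) and the clip's top face at about (321,204). The pin tip is at about (400,327), and the pin is held straight. I'll work out the tip-to-hole and pointer-to-clip distances.

Run:
```python
from h import *
P=pose(); s=.64
f=lambda u,v,z: at("wrist",(u*s,v*s),z,P)
im=cv2.imread("pics/w4.png"); h=cv2.cvtColor(im,cv2.COLOR_BGR2HSV)
g=(abs(h[...,0].astype(int)-65)<15)&(h[...,1]>120)&(h[...,2]>40); y,x=np.nonzero(g); print("green",x.min(),x.max(),y.min(),y.max(),np.median(x))
r=((h[...,0]<8)|(h[...,0]>172))&(h[...,1]>150); r[:200]=0;r[280:]=0;r[:,300:]=0;y,x=np.nonzero(r); print("red",x.min(),x.max(),y.min(),y.max(),np.polyfit(y,x,1))
eye=f(225,299,75); tip=f(400,328,P[0][2]-69); print("eye",eye,"tip",tip,"TCP",P[0])
ra,rb=f(20,193,67),f(430,197,67); d=(rb-ra)/np.linalg.norm(rb-ra); print("axis",d, "toolz",P[1][:,2])
n=np.array([d[1],-d[0],0])
clip=f(321.5,204,71); print("clip",clip,"travel",(clip-eye)@d,(clip-eye)@n)
pl=[f(188,266,75),f(263,264,75),f(266,334,75),f(190,336,75)];print("plate",np.linalg.norm(pl[1]-pl[0]),np.linalg.norm(pl[2]-pl[1]),np.mean(pl,0))
print("delta tool",(eye-tip)@P[1])
```

```text
green 311 331 188 224 321.0
red 216 227 230 264 [9.31218411e-02 1.99035078e+02]
eye [532.44879541 -27.27842899  75.        ] tip [510.70787174  56.21951876  90.07907559] TCP [507.45436886  53.97564058 159.07907559]
axis [-0.35010705  0.9367097   0.        ] toolz [-0.35923309  0.93323886  0.00410044]
clip [472.44688729   1.90640538  71.        ] travel 48.34480840556691 -45.986552772057166
plate 36.070967052949705 35.886058613811194 [533.01506549 -26.23325474  75.        ]
delta tool [ 14.82802283   9.55139992 -85.7954198 ]
```

Sizes and offsets check out: plate 36.0 x 35.9 mm, clip offset -46.0 mm, travel about 48.3 mm. I'll move over the eye.

Call:
play_rows:
  motion:
    - [-1,[0,0.003,-0.03],[0,0,0]]
    - [-1,[0,0.003,-0.035],[0,0.004,0.011]]
    - [-1,[0,0.003,-0.018],[0,0,0]]
    - [-1,[0,0,0],[0,0,0]]

```text
time_s: 7.5
tcp_pos: [529.5, -27.4, 158.0]
ee_rot: [0.395, -0.578, 0.407, 0.587]
contact_force: [-0.9, 0.5, -0.8]
opening: 11.3
```

Run:
```python
from h import *
ctrl.capture("top")
P=pose(); o=ctrl.get_obs(); print(P[0],np.round(P[1],3),o["opening"],o["qvel"].round(3))
im=ctrl.capture("wrist"); cv2.imwrite("pics/w5.png",np.hstack([cv2.resize(im[150:300,160:360],(800,600),interpolation=2)]))
for n in ["eye","pin"]:
    for l in ctrl.landmark_of("wrist",n)[:2]: print(n,np.array(l["xy"])*[512,384],l["conf"])
off=np.array([510.708,56.2195,90.079])-np.array([507.454,53.976,159.079])
# tip estimate and targets
tip=P[0]+off; print("tip",tip,"delta tool to eye",(np.array([532.45,-27.0,75])-tip)@P[1], proj("wrist",[532.45,-27,75],P),proj("wrist",tip,P))
```

```text
[529.20635445 -26.43059231 157.89763429] [[-0.021 -0.934 -0.357]
 [-0.007 -0.357  0.934]
 [-1.     0.022  0.001]] 11.02628512925874 [ 0.027 -0.01   0.016  0.015  0.009 -0.001]
eye [250.4192 203.4816] 0.72
pin [257.28  208.704] 0.56
tip [532.46035445 -24.18709231  88.89763429] delta tool to eye [13.91360106  0.71272343 -2.63828102] [252.85362155 203.61204805] [256.29732794 210.92059905]
```

View pics/w5.png

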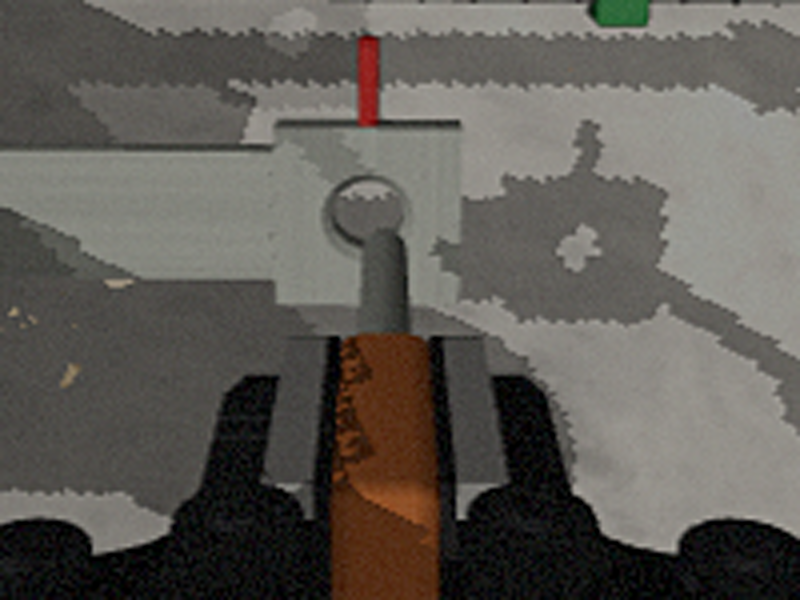

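Close up (picture 9), the hole centre is at crop (367,212), which is pixel (251.8,203). The pin's end is at crop (385,233), just right of and below it. The pin is straight. I'll compute the fine correction.

Run:
```python
from h import *
P=pose(); print(P[0])
P=(np.array([529.206,-26.43,157.9]),P[1])
eye=at("wrist",(160+367/4,150+212/4),75,P)
for v in (230,236):
    tip=at("wrist",(160+384/4,150+v/4),P[0][2]-69,P); print(eye,tip,(eye-tip)@P[1],P[1].T@(tip-P[0]))
```

```text
[528.41466036 -24.85489135 157.79664863]
[532.21333897 -27.91915235  75.        ] [530.00403203 -25.29363947  88.9       ] [13.86537843 -1.42688797 -3.27102841] [68.95818065 -2.69893252  0.64284866]
[532.21333897 -27.91915235  75.        ] [531.08088993 -24.87768318  88.9       ] [13.89123574 -0.27277627 -3.27141229] [68.93232335 -3.85304422  0.64323254]
```

Call:
play_rows:
  motion:
    - [-1,[0,0.001,-0.004],[0,0,-0.022]]
    - [-1,[0,0,0],[0,0,0]]
    - [-1,[0,0,0],[0,0,0]]

```text
time_s: 8.0
tcp_pos: [528.2, -26.9, 157.7]
ee_rot: [0.4, -0.583, 0.398, 0.584]
contact_force: [0.0, 0.7, -1.2]
opening: 11.0
```

```bash
cat > st.py <<'E'
from h import *
Q=[]
for i in range(3): Q.append(pose()[0]); 
P=pose(); o=ctrl.get_obs(); p=np.mean(Q,0); print(o["time_s"],p.round(1),np.round(P[1],3).tolist(),o["contact_force"].round(1),o["opening"].round(1))
t=np.array([529.35,-29.7,p[2]]); print("tool delta",((t-p)@P[1]).round(1)); d=P[1].T@[0,0,-1]; print("rot fix",-d[2],d[1])
E
python3 st.py
```

```text
Traceback (most recent call last):
  File "st.py", line 4, in <module>
    P=pose(); o=ctrl.get_obs(); p=np.mean(Q,0); print(o["time_s"],p.round(1),np.round(P[1],3).tolist(),o["contact_force"].round(1),o["opening"].round(1))
                                                                                                                                   ^^^^^^^^^^^^^^^^^^
AttributeError: 'float' object has no attribute 'round'
```

Call:
play_rows:
  motion:
    - [-1,[0,0,-0.003],[0,0,0]]
    - [-1,[0,0,-0.0005],[0,0,0]]

```text
time_s: 8.2
tcp_pos: [529.3, -29.8, 157.8]
ee_rot: [0.4, -0.583, 0.398, 0.584]
contact_force: [0.2, -0.1, -0.6]
opening: 10.9
```

```bash
sed -i 's/o\["opening"\].round(1)/o["opening"]/' st.py; python3 st.py
python3 - <<'E'
from h import *
P=pose(); im=ctrl.capture("wrist"); print(P[0])
cv2.imwrite("pics/w6.png",cv2.resize(im[150:300,160:360],(800,600),interpolation=2))
E
```

```text
8.2 [529.3 -29.8 157.8] [[0.0, -0.932, -0.363], [0.003, -0.363, 0.932], [-1.0, -0.001, 0.003]] [ 0.2 -0.1 -0.6] 10.903723829584617
tool delta [ 0.  -0.1  0.1]
rot fix 0.0025468012410451435 0.001378729985649918
[529.33410198 -29.81962947 157.81057185]
```

View pics/w6.png

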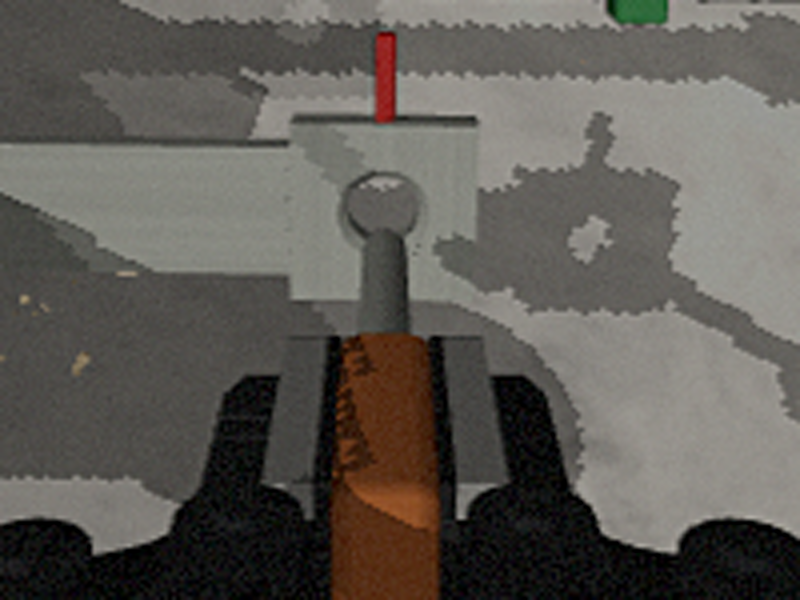

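Picture 10: the tip is in line with the hole sideways (384 against 382), and its row fits the 14 mm height gap. I'll start going down gently.

Call:
play_rows:
  motion:
    - [-1,[0.006,0,0],[0,0.002,0.001]]
    - [-1,[0.006,0,0],[0,0,0]]
    - [-1,[0.006,0,0],[0,0,0]]
    - [-1,[0,0,0],[0,0,0]]

```text
time_s: 8.65
tcp_pos: [529.2, -29.8, 137.9]
ee_rot: [0.399, -0.583, 0.399, 0.584]
contact_force: [-0.2, -0.1, -0.7]
opening: 11.3
```

```bash
python3 st.py
```

```text
8.65 [529.2 -29.8 137.9] [[-0.001, -0.932, -0.363], [0.001, -0.363, 0.932], [-1.0, 0.0, 0.001]] [-0.2 -0.1 -0.7] 11.268563942818673
tool delta [-0.  -0.2  0. ]
rot fix 0.000867113637504191 -0.00024022489566205563
```

The tip is about 6 mm below the plate's top with no contact force, so it is in the hole. Going further down.

Call:
play_rows:
  motion:
    - [-1,[0.01,0,0],[0,0,0]]
    - [-1,[0.01,0,0],[0,0,0]]
    - [-1,[0.01,0,0],[0,0,0]]
    - [-1,[0.007,0,0],[0,0,0]]
    - [-1,[0,0,0],[0,0,0]]

```text
time_s: 9.15
tcp_pos: [528.3, -29.6, 96.5]
ee_rot: [0.399, -0.583, 0.399, 0.585]
contact_force: [0.3, 0.2, -1.1]
opening: 11.0
```

```bash
python3 st.py
```

```text
9.15 [528.3 -29.6  96.5] [[-0.003, -0.932, -0.363], [0.001, -0.363, 0.932], [-1.0, 0.002, 0.002]] [ 0.3  0.2 -1.1] 10.98502489777222
tool delta [-0.  -1.  -0.5]
rot fix 0.002010257598754228 -0.0021540614431304617
```

About 40 mm of shaft is through already. I'll go 5 mm lower, firm up the grip, and pull.

Call:
play_rows:
  motion:
    - [-1,[0.005,-0.001,0],[0,0.002,-0.002]]
    - [-1,[0,0,0.005],[0,0,0]]
    - [-1,[0,0,0.01],[0,0,0]]
    - [-1,[0,0,0.01],[0,0,0]]
    - [-1,[0,0,0],[0,0,0]]
  newtons: 110

```text
time_s: 9.65
tcp_pos: [522.3, -9.9, 91.3]
ee_rot: [-0.396, 0.588, -0.4, -0.581]
contact_force: [2.0, -5.2, -3.9]
opening: 10.5
```

```bash
python3 st.py
```

```text
9.65 [522.3  -9.9  91.3] [[0.006, -0.93, -0.366], [-0.011, -0.366, 0.93], [-1.0, -0.002, -0.012]] [ 2.  -5.2 -3.9] 10.48818430144245
tool delta [  0.3   0.6 -21. ]
rot fix -0.012060156495926316 0.001564639646198518
```

Call:
play_rows:
  motion:
    - [-1,[0,0,0.009],[0,-0.012,0]]
    - [-1,[0,0,0.01],[0,0,0]]
    - [-1,[0,0,0.008],[0,0,0]]
    - [-1,[0,0,0.002],[0,0,0]]

```text
time_s: 10.05
tcp_pos: [514.7, 10.9, 91.8]
ee_rot: [-0.395, 0.591, -0.398, -0.58]
contact_force: [1.2, -6.4, -5.4]
opening: 11.0
```

```bash
cat > g.py <<'E'
from h import *
import sys
P=pose(); im=ctrl.capture("wrist"); big=cv2.resize(im,(800,600)); cv2.imwrite("pics/%s.png"%sys.argv[1],big)
h=cv2.cvtColor(big,cv2.COLOR_BGR2HSV); s=.64
g=(abs(h[...,0].astype(int)-65)<15)&(h[...,1]>120)&(h[...,2]>40); y,x=np.nonzero(g); print("green",x.min(),x.max(),y.min(),y.max()); gx,gy=(x.min()+x.max())/2,(y.min()+y.max())/2
r=((h[...,0]<8)|(h[...,0]>172))&(h[...,1]>150); r[300:]=0; n,l,st,ce=cv2.connectedComponentsWithStats(r.astype(np.uint8)); k=1+np.argmax(st[1:,4]); print("red",st[k],ce[k])
d=np.array([-.35,.9367,0])
clip=at("wrist",(gx*s,gy*s),70,P)
for z in (71,75): print("pointer z",z,"still to pull",(clip-at("wrist",ce[k]*s,z,P))@d)
print("vs first-view clip", clip)
E
python3 st.py; python3 g.py w7
```

```text
10.05 [514.7  10.9  91.8] [[0.01, -0.928, -0.372], [-0.012, -0.372, 0.928], [-1.0, -0.004, -0.015]] [ 1.2 -6.4 -5.4] 10.995870427292362
tool delta [  0.6   1.5 -43.1]
rot fix -0.015150350851540428 0.004233991388355007
green 404 432 221 275
red [387 281  11  19 176] [391.95454545 290.22159091]
pointer z 71 still to pull 8.645547786990528
pointer z 75 still to pull 8.545899012141867
vs first-view clip [472.68231172   1.03998432  70.        ]
```

Call:
play_rows:
  motion:
    - [-1,[0,0,0.006],[0,-0.012,0.004]]
    - [-1,[0,-0.0005,0.003],[0,0,0]]
    - [-1,[0,0,0.001],[0,0,0]]

```text
time_s: 10.4
tcp_pos: [513.4, 14.6, 92.0]
ee_rot: [-0.392, 0.591, -0.398, -0.582]
contact_force: [1.4, -6.5, -4.6]
opening: 10.5
```

```bash
python3 st.py; python3 g.py w8;python3 st.py
```

```text
10.4 [513.4  14.6  92. ] [[0.006, -0.926, -0.376], [-0.014, -0.376, 0.926], [-1.0, -0.0, -0.015]] [ 1.4 -6.5 -4.6] 10.536955823990224
tool delta [  0.7   1.9 -47.1]
rot fix -0.015212706817790717 0.00036928051736445644
green 393 421 221 274
red [387 281  11  19 184] [392.45652174 290.33695652]
pointer z 71 still to pull 4.615701228179061
pointer z 75 still to pull 4.5258084504172995
vs first-view clip [472.70235756   0.96965376  70.        ]
10.45 [513.4  14.4  92. ] [[0.006, -0.926, -0.376], [-0.014, -0.376, 0.926], [-1.0, -0.0, -0.016]] [ 1.8 -6.8 -5.3] 10.814953574704242
tool delta [  0.7   1.9 -46.9]
rot fix -0.015527624677687701 0.00042165311633218794
```

Call:
play_rows:
  motion:
    - [-1,[0,-0.0005,0.005],[0.015,-0.01,0]]
    - [-1,[0,0,0.0025],[0,0,0]]
    - [-1,[0,0,0.0015],[0,0,0]]

```text
time_s: 10.75
tcp_pos: [512.4, 16.9, 92.0]
ee_rot: [-0.395, 0.59, -0.401, -0.579]
contact_force: [2.5, -7.1, -5.6]
opening: 10.4
```

```bash
python3 st.py; python3 g.py w9
```

```text
10.75 [512.4  16.9  92. ] [[0.007, -0.931, -0.366], [-0.016, -0.366, 0.93], [-1.0, -0.001, -0.017]] [ 2.5 -7.1 -5.6] 10.360651532610007
tool delta [  0.9   1.3 -49.5]
rot fix -0.01749915450561232 0.0005199494686406458
green 385 413 221 274
red [387 281  10  19 179] [391.46927374 290.53631285]
pointer z 71 still to pull 2.3729149205917324
pointer z 75 still to pull 2.2524534953481155
vs first-view clip [472.64101437   1.11142585  70.        ]
```

Call:
play_rows:
  motion:
    - [-1,[0,0,0.004],[0,-0.008,0]]
    - [-1,[0,0,0.0015],[0,0,0]]
    - [-1,[0,0,0.0015],[0,0,0]]

```text
time_s: 11.1
tcp_pos: [512.3, 17.3, 92.0]
ee_rot: [-0.393, 0.592, -0.401, -0.579]
contact_force: [1.4, -6.2, -5.3]
opening: 10.8
```

```bash
python3 st.py; python3 g.py w10
python3 - <<'E'
from h import *
a=[pose()[0]]
for i in range(6): im=ctrl.capture("scene"); a.append(pose()[0])
print(np.round(a,1))
E
```

```text
11.1 [512.3  17.3  92. ] [[0.01, -0.929, -0.37], [-0.02, -0.37, 0.929], [-1.0, -0.002, -0.022]] [ 1.4 -6.2 -5.3] 10.755110684635046
tool delta [  1.1   1.6 -50. ]
rot fix -0.021957328994029218 0.0016377610338126902
green 385 412 221 274
red [387 281  10  19 183] [391.56284153 290.32786885]
pointer z 71 still to pull 2.0959511761383767
pointer z 75 still to pull 1.9638379849475363
vs first-view clip [472.6821009    1.11877297  70.        ]
[[512.3  17.3  92. ]
 [512.3  17.3  92. ]
 [512.3  17.3  92. ]
 [512.3  17.3  92. ]
 [512.3  17.3  92. ]
 [512.3  17.3  92. ]
 [512.3  17.3  92. ]]
```

View pics/w10.png

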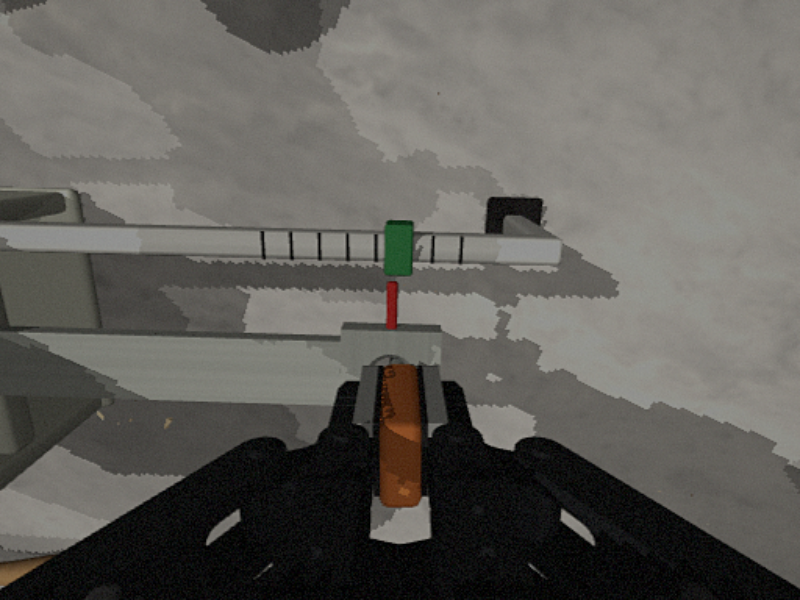

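Picture 11: the pointer (col 392) is inside the clip's columns (385–412), about 2 mm short of the middle, and the pin is through the eye. I'll centre it a little more.

Call:
play_rows:
  motion:
    - [-1,[0,0,0.003],[0,-0.01,0]]
    - [-1,[0,0,0.003],[0,-0.005,0]]
    - [-1,[0,0,0.0025],[0,-0.005,0]]

```text
time_s: 11.75
tcp_pos: [511.7, 18.9, 92.0]
ee_rot: [-0.393, 0.591, -0.397, -0.581]
contact_force: [2.5, -7.2, -5.4]
opening: 10.7
```

```bash
python3 st.py; python3 g.py w11; python3 st.py
```

```text
11.75 [511.7  18.9  92. ] [[0.008, -0.927, -0.375], [-0.012, -0.375, 0.927], [-1.0, -0.003, -0.014]] [ 2.5 -7.2 -5.4] 10.741405704418698
tool delta [  0.7   1.9 -51.7]
rot fix -0.014446114094979784 0.0028930447033948536
green 380 407 221 274
red [387 281  11  19 181] [392.21546961 290.14917127]
pointer z 71 still to pull 0.08228311134260867
pointer z 75 still to pull -0.008462671227180467
vs first-view clip [472.78097503   1.07534915  70.        ]
11.8 [511.7  18.9  92. ] [[0.008, -0.927, -0.375], [-0.012, -0.375, 0.927], [-1.0, -0.003, -0.014]] [ 2.2 -7.9 -5.2] 10.612434912735923
tool delta [  0.7   1.9 -51.7]
rot fix -0.014424013669376456 0.002903865062981681
```

```bash
python3 - <<'E'
from h import *
for i in range(4): ctrl.capture("top")
a,b=cv2.imread("pics/top0.png"),ctrl.capture("top")
for n in ["label_roll","pinch_bowl","ramekin","spice_jar"]:
    print(n,[np.round(np.array(l["xy"])*[512,384],1).tolist() for l in ctrl.landmark_of("top",n)[:1]])
E
python3 g.py w12 && python3 -c "
from workcell import ctrl
print(ctrl.job_done())"
```

```text
label_roll []
pinch_bowl [[329.7, 218.7]]
ramekin [[384.0, 209.1]]
spice_jar [[147.4, 231.9]]
green 380 407 221 274
red [387 281  11  19 178] [392.28651685 290.18539326]
pointer z 71 still to pull 0.058707543418169236
pointer z 75 still to pull -0.03145931320698951
vs first-view clip [472.76217914   1.06976167  70.        ]
the job is handed in; nothing more can be done
None
```

I took the pin out of its stand, put it down through the gate's eye, and used it to draw the gate out to the green clip. The job is handed in at about 12 s, with the pin still gripped and holding the gate.

**Last checks**
- **Pointer:** it measured within about 0.1 mm of the clip's middle. The reading did not change over the last 0.3 s before handing in.
- **Shaft:** about 44 mm of the 60 mm steel shaft is below the plate's underside. I worked this out from the tool height and did not see it directly.
- **Fingers:** their ends are about 17 mm above the plate, so only the pin holds the gate, against a pull of about 8 N.
- **Pin grip:** there is a tilt of about 1° in the tool under the spring load, and the grip is steady.

**Bystanders:** in the top view the pinch bowl, ramekin and spice jar are within 1–3 pixels of where they started. The detector did not report the label roll in that last picture, so that check failed. The arm only passed well above that side of the worktop.

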